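# Set out prosthetic pylons by height

## Task

Stand the four prosthetic pylons on the four blue marks of the white board in order of height: the shortest on the mark next to the red bar, rising to the tallest on the mark next to the black bar. Each should stand upright on the middle of its mark, and all should be let go and still at the end.

Things in the scene. Friction and masses are not known exactly. Their poses are not given: they have to be found in the camera images.
- pylon_60: prosthetic pylon, upright: aluminium tube 30 mm in diameter, dark steel clamp collar at its foot (40 mm in diameter, 16 mm high, a small brass screw head sticks out 6 mm), black bore on top; 60 mm high overall, about 134 g. The four differ only in height (60, 80, 100, 120 mm). Stands on the bench at the start. Origin: centre of the foot's underside; z up.
- pylon_80: prosthetic pylon, upright: aluminium tube 30 mm in diameter, dark steel clamp collar at its foot (40 mm in diameter, 16 mm high, a small brass screw head sticks out 6 mm), black bore on top; 80 mm high overall, about 152 g. The four differ only in height (60, 80, 100, 120 mm). Stands on the bench at the start. Origin: centre of the foot's underside; z up.
- pylon_100: prosthetic pylon, upright: aluminium tube 30 mm in diameter, dark steel clamp collar at its foot (40 mm in diameter, 16 mm high, a small brass screw head sticks out 6 mm), black bore on top; 100 mm high overall, about 170 g. The four differ only in height (60, 80, 100, 120 mm). Stands on the bench at the start. Origin: centre of the foot's underside; z up.
- pylon_120: prosthetic pylon, upright: aluminium tube 30 mm in diameter, dark steel clamp collar at its foot (40 mm in diameter, 16 mm high, a small brass screw head sticks out 6 mm), black bore on top; 120 mm high overall, about 188 g. The four differ only in height (60, 80, 100, 120 mm). Stands on the bench at the start. Origin: centre of the foot's underside; z up.
- mark_1: flat round blue mark, 52 mm in diameter with a white centre dot, painted on the fixed white board (100 x 430 mm, top 8 mm above the bench). Origin: the mark's centre on the board's top. mark_1 to mark_4 lie in a straight row, 90 mm apart centre to centre, numbered from the robot's right (-y) to its left.
- mark_2: flat round blue mark, 52 mm in diameter with a white centre dot, painted on the fixed white board (100 x 430 mm, top 8 mm above the bench). Origin: the mark's centre on the board's top. mark_1 to mark_4 lie in a straight row, 90 mm apart centre to centre, numbered from the robot's right (-y) to its left.
- mark_3: flat round blue mark, 52 mm in diameter with a white centre dot, painted on the fixed white board (100 x 430 mm, top 8 mm above the bench). Origin: the mark's centre on the board's top. mark_1 to mark_4 lie in a straight row, 90 mm apart centre to centre, numbered from the robot's right (-y) to its left.
- mark_4: flat round blue mark, 52 mm in diameter with a white centre dot, painted on the fixed white board (100 x 430 mm, top 8 mm above the bench). Origin: the mark's centre on the board's top. mark_1 to mark_4 lie in a straight row, 90 mm apart centre to centre, numbered from the robot's right (-y) to its left.
- red_stop: red plastic bar, 90 x 20 mm and 12 mm high, fixed on top of the board across one end of the row, 65 mm beyond the centre of the last mark there; the red and the black bar may be at either end. Origin: centre of its underside, on the board's top.
- black_stop: black plastic bar, 90 x 20 mm and 12 mm high, fixed on top of the board across one end of the row, 65 mm beyond the centre of the last mark there; the red and the black bar may be at either end. Origin: centre of its underside, on the board's top.
Mind the look-alikes: they are no part of the job. Leave any purple look-alike of the pylon_80 alone.

How it is judged:
By the outcome, as a careful person would: the job done as asked, in the order asked, and still so for the second after the job is handed in, with the robot touching nothing.
It also fails if it takes over 104 s, if anything falls off the work surface, if the arm or the gripper's body presses on something with over 40 N, if the wrist force passes 120 N, or if a joint passes its speed limit or range.

## Robot

A 6-joint arm with a two-finger parallel gripper is mounted at the origin on the work surface. World frame = base frame: x ahead of the robot, y to its left, z up, the work surface at z = 0. Lengths are in m, angles in rad, forces in N, time in s.
With the tool pointing down it reaches from about 0.275 to 0.825 m from the base axis. Payload 4.9 kg.
Tool frame: the origin (TCP) lies midway between the tips of the shut fingers; the grasp point (between the pads) lies 19 mm behind it (bot.grip_depth is the distance from the TCP to the grasp point, in m); z points along the fingers, y is the line along which they close (so a half turn about z gives the same grasp; the last joint's range is limited). The gripper opens to 85 mm and grips with 20 to 120 N. Pads are 22 mm wide; open, the fingers measure 114 mm over their backs; the gripper's body (76 mm by 85 mm) begins 54 mm behind the grasp point. The pads swing forward as they close: fully open they stand 13 mm farther back than shut.
Start: joints at [-1.457, 0.326, -0.193, 1.052, 0, 1.437], TCP at [0.135, -0.533, 0.231] pointing down, gripper open.
Joint ranges: [-2.65, 2.65], [-0.97, 1.79], [-1.3, 1.35], [-1.93, 2.1], [-1.47, 1.37], [-3.14, 3.14]. Speed limits (rad/s): [2.57, 2.57, 3.14, 3.14, 3.14, 3.14].

## Interface

Orientations are given as a unit quaternion [w, x, y, z].
In Python, from cell import bot gives the robot as it stands. Calls block until the motion is done:
- bot.move_pose(position, orientation): joint-space move of the TCP to a pose.
- bot.move_linear(position, speed=0.15, rotation=None, until_force=None): straight line of the TCP; rotation=None keeps the orientation; speed is the mean speed in m/s. With until_force (N) it stops when the force on the tool has changed by that much, and returns True; else False.
- bot.goto_joints(angles): joint-space move.
- bot.set_gripper(opening, grasp_force=None): opening from 0.0 (shut) to 1.0 (fully open); grasp_force is the grip in N (None keeps the last); returns when the fingers have stopped.
- bot.wait(seconds).
- bot.solve_ik(position, orientation): joint angles nearest the present ones, or None.
- bot.camera(name): name is "scene" or "top"; returns the picture (400x640x3 uint8, red, green, blue); there is no depth.
- bot.calibration(name): a dict with "mtx" (3x3 intrinsics, pixels), "extrinsics" (4x4, takes a point from world to camera coordinates). Camera axes: x right, y down, z forward; pixel columns grow to the right and rows downward; lengths in m; the calibration is good to about 2 mm. A picture is of the moment at which its call begins. calibration takes no time and is no camera call.
A pose or a line that the arm cannot do raises bot.PlanningError and nothing moves.
- bot.close_job(): hands the job in; it is judged then, once.
Trained networks look in the newest picture that a camera, given by its name, has taken for a name from the list of things; names that differ only in an ending like _2 or _b are one class to them, and where a whole thing is asked for, a point or a joint stands for the part that bears it (a point fixed in the world has none). Each returns a list of dicts, best first, with "confidence" (0 to 1); they miss things now and then, are a little off and sometimes report something else, mostly with a low value. They report only what shows in the picture. A call takes as long as a camera call. They do not tell look-alikes from the thing itself.
- bot.search_frame(camera, thing): "bbox" ([left, top, width, height] in pixels, round what is visible of it).
Readings, each from a call of its own:
- bot.read_clock(): time.
- bot.read_joint_positions(): joint angles.
- bot.read_joint_vel(): joint speeds.
- bot.read_joint_efforts(): joint torques, N m.
- bot.read_position(): TCP position.
- bot.read_tool_rot(): TCP orientation.
- bot.read_ft_force(): force on the tool from outside, world axes, zero at the start.
- bot.read_moment(): the same for the moment, N m.
- bot.read_gripper_width(): opening from 0.0 (shut) to 1.0 (fully open).
- bot.read_finger_force(): force on a finger pad.
Only numpy, scipy, OpenCV 4.12 (cv2) and the standard library are available. Lean on these libraries where they do the work, as an engineer would, in place of code of your own. Each camera call takes 0.05 s, during which the arm holds its last target. There are 200 camera calls.

## Working session

There is one attempt and no reset: what is moved stays moved. The work goes in short steps, each a Python script; the robot and the scene stay as the last script left them, time stands still between calls to the robot, and variables do not carry over. Pictures are saved under pics/ and viewed, at most 14 in all, crops included, and the job is handed in when it is done.

```bash
mkdir -p pics; ls; python3 - <<'E'
from cell import bot
import cv2
for n in("top","scene"):
    im=bot.camera(n); cv2.imwrite(f"pics/{n}0.png",im[:,:,::-1])
    c=bot.calibration(n); print(n,c["mtx"].round(1).tolist(),c["extrinsics"].round(4).tolist())
    for t in("pylon_60","pylon_80","pylon_100","pylon_120","mark_1","red_stop","black_stop"):
        print(t,[([round(float(v)) for v in d["bbox"]],round(float(d["confidence"]),2)) for d in bot.search_frame(n,t)])
print(bot.read_clock(),bot.read_tool_rot())
E
```

```text
pics
top [[520.5, 0.0, 308.2], [0.0, 520.5, 190.2], [0.0, 0.0, 1.0]] [[-0.0254, -0.9996, 0.0115, 0.0077], [-0.9847, 0.023, -0.1727, 0.5457], [0.1724, -0.0157, -0.9849, 0.9737], [0.0, 0.0, 0.0, 1.0]]
pylon_60 [([350, 226, 26, 27], 0.91), ([249, 212, 20, 20], 0.68), ([429, 226, 34, 24], 0.67), ([165, 222, 28, 17], 0.63), ([272, 273, 17, 20], 0.53), ([380, 132, 20, 29], 0.36)]
pylon_80 [([350, 226, 26, 27], 0.91), ([249, 212, 20, 20], 0.68), ([429, 226, 34, 24], 0.67), ([165, 222, 28, 17], 0.63), ([272, 273, 17, 20], 0.53), ([380, 132, 20, 29], 0.36)]
pylon_100 [([350, 226, 26, 27], 0.91), ([249, 212, 20, 20], 0.68), ([429, 226, 34, 24], 0.67), ([165, 222, 28, 17], 0.63), ([272, 273, 17, 20], 0.53), ([380, 132, 20, 29], 0.36)]
pylon_120 [([350, 226, 26, 27], 0.91), ([249, 212, 20, 20], 0.68), ([429, 226, 34, 24], 0.67), ([165, 222, 28, 17], 0.63), ([272, 273, 17, 20], 0.53), ([380, 132, 20, 29], 0.36)]
mark_1 [([331, 141, 28, 26], 0.95), ([250, 153, 19, 27], 0.7), ([288, 150, 24, 20], 0.63), ([376, 130, 25, 29], 0.59)]
red_stop [([409, 121, 18, 40], 0.73)]
black_stop [([218, 150, 18, 44
[... 371 characters left out ...]
, 161, 17, 30], 0.94), ([288, 133, 19, 30], 0.76), ([377, 142, 24, 25], 0.74), ([238, 174, 22, 39], 0.69), ([161, 189, 30, 42], 0.6)]
pylon_100 [([325, 161, 17, 30], 0.94), ([288, 133, 19, 30], 0.76), ([377, 142, 24, 25], 0.74), ([238, 174, 22, 39], 0.69), ([161, 189, 30, 42], 0.6)]
pylon_120 [([325, 161, 17, 30], 0.94), ([288, 133, 19, 30], 0.76), ([377, 142, 24, 25], 0.74), ([238, 174, 22, 39], 0.69), ([161, 189, 30, 42], 0.6)]
mark_1 [([269, 254, 30, 18], 0.6), ([232, 274, 25, 24], 0.57), ([309, 235, 23, 18], 0.57), ([345, 212, 19, 22], 0.55)]
red_stop [([204, 280, 25, 42], 0.55)]
black_stop [([364, 191, 26, 32], 0.93)]
0.8 [ 3.12141067e-05  9.92331642e-01  1.23603847e-01 -1.16075132e-05]
```

```bash
python3 - <<'E'
import cv2
a=cv2.imread("pics/top0.png")[105:305,150:470]; cv2.imwrite("pics/topc.png",cv2.resize(a,None,fx=2.5,fy=2.5,interpolation=cv2.INTER_CUBIC))
a=cv2.imread("pics/scene0.png")[120:330,150:420]; cv2.imwrite("pics/scenec.png",cv2.resize(a,None,fx=2.8,fy=2.8,interpolation=cv2.INTER_CUBIC))
E
```

```text
(no output)
```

View pics/topc.png

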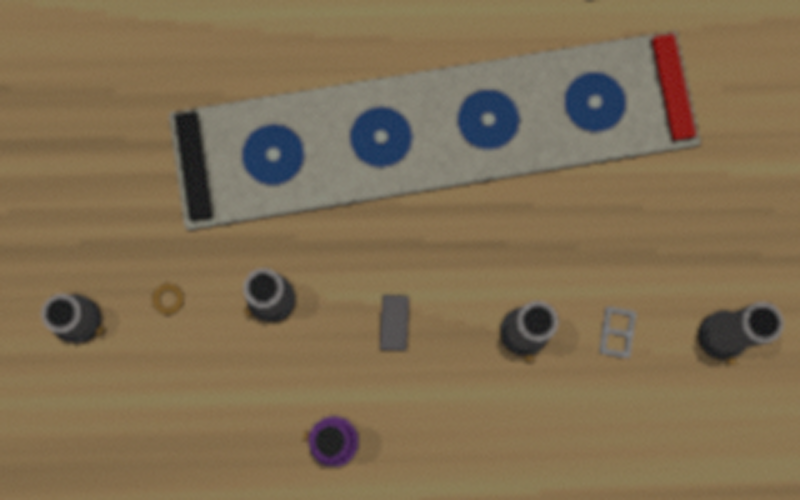

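View pics/scenec.png

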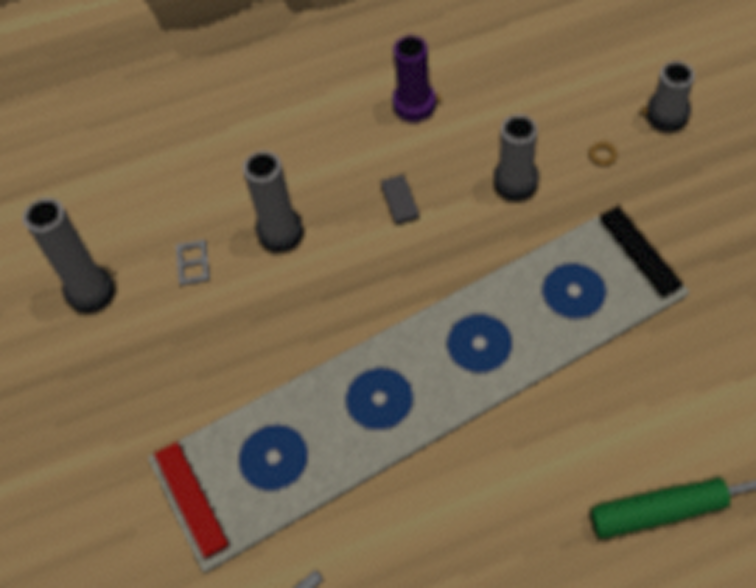

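```bash
cat > h.py <<'E'
import numpy as np, cv2
from scipy.optimize import least_squares
from scipy.spatial.transform import Rotation as R
from cell import bot
C={n:bot.calibration(n) for n in("top","scene")}
def proj(n,p):
    e=C[n]["extrinsics"]; q=C[n]["mtx"]@(e[:3,:3]@p+e[:3,3]); return q[:2]/q[2]
def plane(n,uv,z):
    e=C[n]["extrinsics"]; d=e[:3,:3].T@np.linalg.inv(C[n]["mtx"])@np.array([*uv,1]); o=-e[:3,:3].T@e[:3,3]
    return o+d*(z-o[2])/d[2]
def blobs(im,z,n):
    hsv=cv2.cvtColor(im,cv2.COLOR_RGB2HSV); m=cv2.inRange(hsv,(100,110,40),(125,255,255))
    k,_,s,c=cv2.connectedComponentsWithStats(cv2.morphologyEx(m,cv2.MORPH_CLOSE,np.ones((9,9))))
    return [(s[i,4],plane(n,c[i],z)) for i in range(1,k) if s[i,4]>150]
E
python3 - <<'E'
from h import *
T=lambda p:np.array(p)/2.5+[150,105]
S=lambda p:np.array(p)/2.8+[150,120]
for n in C:
    im=cv2.imread(f"pics/{n}0.png")[:,:,::-1].copy()
    for a,p in sorted(blobs(im,.008,n),key=lambda q:q[1][1]): print(n,a,p.round(4))
P={"A":((62,313),(77,320),(677,73),(669,110)),"B":((264,287),(271,298),(518,127),(516,182)),
"C":((538,320),(525,332),(262,165),(279,230)),"D":((763,322),(723,336),(45,213),(89,290))}
for k,(a,b,c,d) in P.items():
    f=lambda v:np.r_[proj("top",np.r_[v])-T(a),proj("scene",np.r_[v])-S(c)]
    r=least_squares(f,[.45,0,.08]); print(k,r.x.round(4),"res",r.fun.round(1),"feet(z=.012)",plane("top",T(b),.012).round(4),plane("scene",S(d),.012).round(4))
E
```

```text
top 1910 [ 0.1755 -0.5979  0.008 ]
top 404 [ 0.6431 -0.1734  0.008 ]
top 408 [ 0.6302 -0.0841  0.008 ]
top 413 [0.6173 0.0049 0.008 ]
top 413 [0.6046 0.0937 0.008 ]
scene 2518 [ 0.1177 -0.6047  0.008 ]
scene 406 [ 0.6427 -0.1718  0.008 ]
scene 370 [ 0.6298 -0.0827  0.008 ]
scene 334 [0.6167 0.0066 0.008 ]
scene 311 [0.6041 0.0956 0.008 ]
A [0.4727 0.2521 0.0599] res [-0.7 -0.3 -1.   0.2] feet(z=.012) [0.4711 0.2502 0.012 ] [0.4753 0.2542 0.012 ]
B [0.4862 0.096  0.0813] res [-0.6 -0.2 -0.8  0.1] feet(z=.012) [0.485  0.0953 0.012 ] [0.4921 0.0963 0.012 ]
C [ 0.4546 -0.106   0.1005] res [-0.7 -0.1 -0.9  0.1] feet(z=.012) [ 0.4528 -0.1075  0.012 ] [ 0.4579 -0.1052  0.012 ]
D [ 0.4473 -0.2652  0.1199] res [-1.  -0.1 -1.1  0.1] feet(z=.012) [ 0.4457 -0.2662  0.012 ] [ 0.4517 -0.264   0.012 ]
```

```bash
cat >> h.py <<'E'
PY={60:(.4727,.2521),80:(.4862,.0960),100:(.4546,-.1060),120:(.4473,-.2652)}
MK={60:(.6429,-.1726),80:(.6300,-.0834),100:(.6170,.0057),120:(.6043,.0946)}
d=np.subtract(MK[120],MK[60]); d/=np.linalg.norm(d)
def quat(s):
    y=s*np.array([d[1],-d[0],0]); z=np.array([0,0,-1.])
    q=R.from_matrix(np.c_[np.cross(y,z),y,z]).as_quat(); return q[[3,0,1,2]]
def best(p):
    j=bot.read_joint_positions(); c=[]
    for s in(1,-1):
        k=bot.solve_ik(p,quat(s))
        if k is not None: c.append((abs(np.array(k)[5]),s))
    return quat(min(c)[1])
def job(h):
    zc=.15+h/1000-.038; zg=h/1000-.038
    a=np.array([*PY[h],zc]); b=np.array([*MK[h],zc]); q=best(b)
    bot.move_pose(a,q); bot.move_linear([*PY[h],zg],speed=.12)
    bot.set_gripper(0,45); print("w",bot.read_gripper_width(),bot.read_finger_force())
    bot.move_linear(a,speed=.15); print("lift F",bot.read_ft_force())
    bot.move_pose(b,q)
    bot.move_linear([*MK[h],zg+.018],speed=.12)
    print("touch",bot.move_linear([*MK[h],zg+.004],speed=.02,until_force=4),bot.read_position()-np.array([*MK[h],zg+.008]))
    bot.set_gripper(.65); bot.move_linear([*MK[h],zc],speed=.15)
    print(h,bot.read_clock())
E
python3 - <<'E'
from h import *
print(bot.solve_ik([*PY[120],.232],quat(1)),bot.solve_ik([*MK[120],.232],quat(1)),bot.solve_ik([*MK[120],.232],quat(-1)))
job(120)
im=bot.camera("scene");cv2.imwrite("pics/s1.png",cv2.resize(im[100:340,130:450],None,fx=2.4,fy=2.4)[:,:,::-1])
E
```

```text
[-0.67718881  0.27035644 -0.26880284  1.03163704  0.          0.75013896] [ 0.03466385  0.44101301 -0.01845848  1.11132483  0.          1.46199162] [ 0.03466385  0.44101301 -0.01845848  1.11132483  0.         -1.67960103]
w 0.33680016999698364 44.26888346672058
lift F [-0.42845282  0.84394085 -2.76811369]
touch True [1.70202710e-04 4.37690393e-05 3.47016084e-04]
120 10.1417
```

View pics/s1.png

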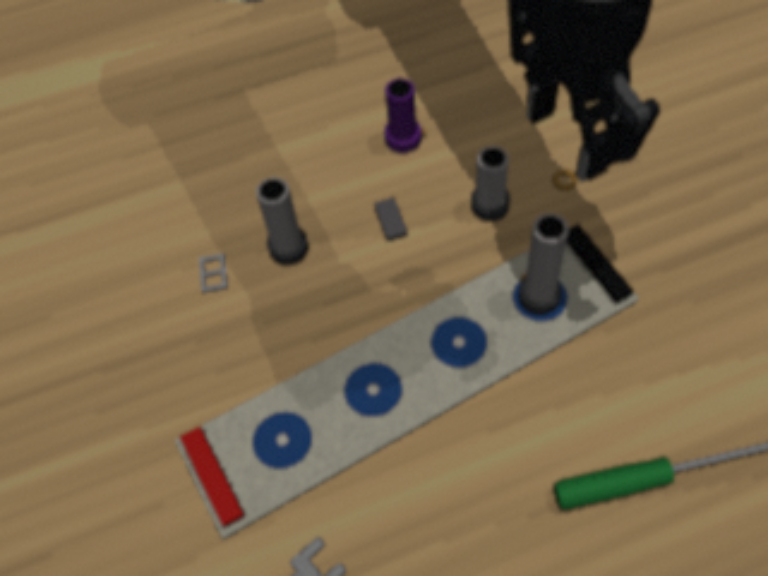

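The 120 mm pylon stands centred on mark_4 (crop pixel 541,295), beside the black bar. I'll do the other three the same way, with a little more carry height.

```bash
sed -i 's/zc=.15+/zc=.18+/' h.py; python3 - <<'E'
from h import *
for h in(100,80,60): job(h)
bot.goto_joints([-1.457,.326,-.193,1.052,0,1.437]); print(bot.read_clock())
a=bot.camera("top")[105:305,150:470];b=bot.camera("scene")[150:340,190:420]
cv2.imwrite("pics/f.png",np.vstack([cv2.resize(x,(480,300),interpolation=cv2.INTER_CUBIC) for x in(a,b)])[:,:,::-1])
E
```

```text
w 0.3429158005151712 44.3253618478775
lift F [-1.16950894 -0.21920735 -2.95839087]
touch True [6.28481289e-05 2.91545599e-05 6.36187591e-04]
100 19.025
w 0.3407693698043738 44.253716468811035
lift F [-0.38399951  0.26891766 -0.98622646]
touch True [ 8.68126159e-05 -1.37610412e-05  5.94903387e-04]
80 27.6667
w 0.33751396214137175 44.22548711299896
lift F [0.54407619 0.45077982 0.03016433]
touch True [ 8.05551973e-05 -4.62213162e-05  6.31418192e-04]
60 37.7667
39.9917
```

View pics/f.png

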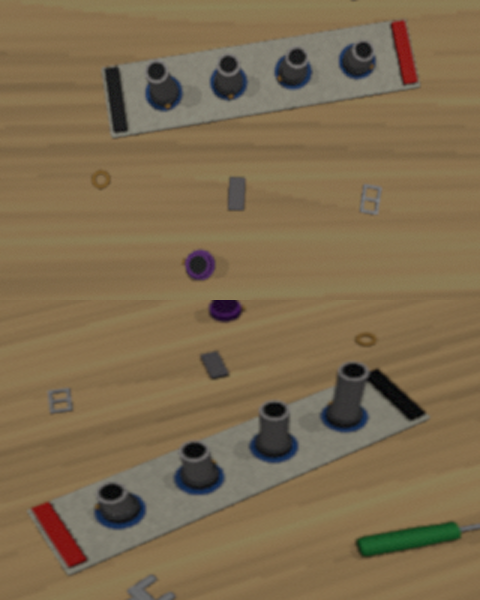

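All four stand in rising order from red to black and look centred. I'll check the centring once by drawing the expected rims and collars over the picture.

```bash
python3 - <<'E'
from h import *
t=np.linspace(0,2*np.pi,60)
o=[]
for n,(r0,r1,c0,c1) in {"top":(115,185,230,420),"scene":(160,310,190,400)}.items():
    im=bot.camera(n)[r0:r1,c0:c1]; k=800/(c1-c0) if n=="top" else 400/(c1-c0)*1.0
    k=3.8; im=cv2.resize(im,None,fx=k,fy=k,interpolation=cv2.INTER_CUBIC)
    for h,m in MK.items():
        for r,z in((.015,.008+h/1000),(.026,.008)):
            p=np.array([(proj(n,np.array([m[0]+r*np.cos(a),m[1]+r*np.sin(a),z]))-[c0,r0]+.5)*k for a in t])
            cv2.polylines(im,[p.astype(np.int32)],True,(255,255,0),1)
    o.append(cv2.copyMakeBorder(im,0,0,0,800-im.shape[1],cv2.BORDER_CONSTANT))
v=np.vstack(o); v=v[:min(len(v),1200)]; v=cv2.resize(v,(int(800*600/len(v)),600)); cv2.imwrite("pics/chk.png",v[:,:,::-1])
E
```

```text
(no output)
```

View pics/chk.png

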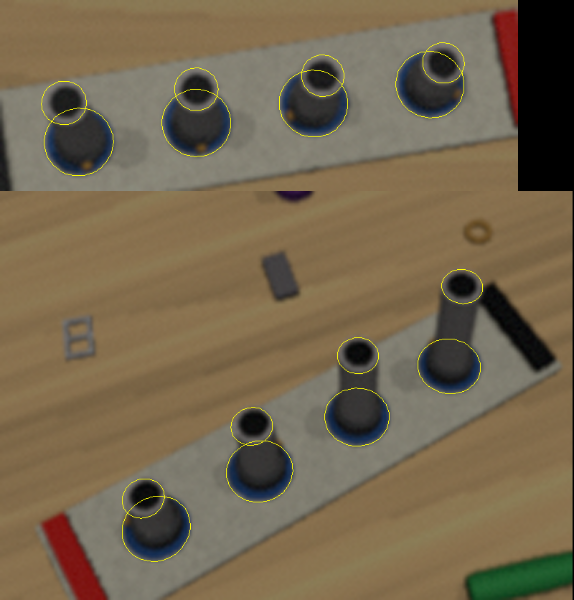

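The expected rims and marks line up with what both cameras show, to within about 2 mm, so I'm handing the job in.

```bash
python3 -c "
from cell import bot
print(bot.close_job())"
```

```text
the job is handed in; nothing more can be done
None
```

The four pylons stand upright, released and centred to within about 2 mm on marks 1 to 4, rising from 60 mm by the red bar to 120 mm by the black bar; the purple look-alike was left alone, and the job was handed in at about 40 s.

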